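# Set the coffee cups on their matching saucers

## Task

Set the three white coffee cups that have handles upright in the middle of their own saucers: the smallest cup on the smallest saucer, the middle-sized cup on the middle-sized saucer and the largest cup on the largest saucer. Put each cup down gently instead of dropping it, and do not push the saucers about. Leave the beaker without a handle, the milk jug and the sugar jar where they stand.

Things in the scene. Friction and masses are not known exactly. Their poses are not given: they have to be found in the camera images.
- cup_small: Glazed white china. The smallest of the three handled cups: straight-walled, open top, 48 mm outside diameter (above the lowest 14 mm), 52 mm tall, wall 4 mm, foot 34 mm across, about 90 g. Origin: centre of its underside, z up. One loop handle on its +y side, in its y-z plane, 7 mm thick, between 18 and 46 mm height, reaching out to 46 mm from the cup's axis; the sides facing the cup's +x and -x are free to grip. Loose, standing upright at any yaw.
- cup_medium: Glazed white china. The middle-sized of the three handled cups: straight-walled, open top, 58 mm outside diameter (above the lowest 14 mm), 64 mm tall, wall 4 mm, foot 42 mm across, about 150 g. Origin: centre of its underside, z up. One loop handle on its +y side, in its y-z plane, 7 mm thick, between 18 and 58 mm height, reaching out to 51 mm from the cup's axis; the sides facing the cup's +x and -x are free to grip. Loose, standing upright at any yaw.
- cup_large: Glazed white china. The largest of the three handled cups: straight-walled, open top, 68 mm outside diameter (above the lowest 14 mm), 82 mm tall, wall 4 mm, foot 48 mm across, about 250 g. Origin: centre of its underside, z up. One loop handle on its +y side, in its y-z plane, 7 mm thick, between 18 and 76 mm height, reaching out to 56 mm from the cup's axis; the sides facing the cup's +x and -x are free to grip. Loose, standing upright at any yaw.
- saucer_small: Glazed white china. The smallest of the three round saucers: 98 mm across the rim, rim 15 mm high, sloping inwards to a flat floor 68 mm across that is 5 mm above the worktop. Loose, about 110 g. Origin: centre of its underside, z up.
- saucer_medium: Glazed white china. The middle-sized of the three round saucers: 120 mm across the rim, rim 15 mm high, sloping inwards to a flat floor 76 mm across that is 5 mm above the worktop. Loose, about 170 g. Origin: centre of its underside, z up.
- saucer_large: Glazed white china. The largest of the three round saucers: 145 mm across the rim, rim 15 mm high, sloping inwards to a flat floor 84 mm across that is 5 mm above the worktop. Loose, about 250 g. Origin: centre of its underside, z up.
- beaker: Glazed white china. A beaker WITHOUT a handle, 60 mm diameter, 70 mm tall, standing among the cups. To be left alone. Origin: centre of its underside, z up.
- milk_jug: Bystander: a steel milk jug, 80 mm diameter at the foot, 95 mm tall, its handle reaching 66 mm from the axis on its -y side. To be left alone. Origin: centre of its underside, z up.
- sugar_jar: Bystander: an amber glass sugar jar with a steel lid, 74 mm diameter, 94 mm tall with its knob. To be left alone. Origin: centre of its underside, z up.
Things that resemble listed ones, but are neither listed nor needed, are in the scene too. Leave any purple look-alike of the saucer_large alone.

How it is judged:
By the outcome, as a careful person would: the job done as asked, in the order asked, and still so for the second after the job is handed in, with the robot touching nothing.
It also fails if it takes over 90 s, if anything falls off the work surface, if the arm or the gripper's body presses on something with over 40 N, if the wrist force passes 120 N, or if a joint passes its speed limit or range.

## Robot

A 6-joint arm with a two-finger parallel gripper is mounted at the origin on the work surface. World frame = base frame: x ahead of the robot, y to its left, z up, the work surface at z = 0. Lengths are in m, angles in rad, forces in N, time in s.
With the tool pointing down it reaches from about 0.425 to 0.95 m from the base axis. Payload 3.5 kg.
Tool frame: the origin (TCP) lies between the finger pads; the fingertips stand 14 mm ahead of it and the grasp point (between the pads) lies 5 mm behind it (ctrl.tip_extent is the distance from the TCP to the fingertips, in m); x points along the fingers, z is the direction in which the jaws open and shut, and the axes are right-handed (so a half turn about x gives the same grasp; the last joint's range is limited). The gripper opens to 85 mm and grips with 20 to 120 N. Pads are 22 mm wide; open, the fingers measure 114 mm over their backs; the gripper's body (76 mm by 85 mm) begins 54 mm behind the grasp point. The pads swing forward as they close: fully open they stand 13 mm farther back than shut.
Start: joints at [-1.253, 0.286, 1.577, -0, 1.279, -0.15], TCP at [0.304, -0.602, 0.245] pointing down, gripper open.
Joint ranges: [-2.77, 2.77], [-0.9, 2.22], [0.21, 2.48], [-1.53, 4.67], [0.24, 2.81], [-2.84, 2.84]. Speed limits (rad/s): [2.79, 2.79, 3.14, 3.14, 3.14, 3.14].

## Interface

Orientations are given as a unit quaternion [x, y, z, w].
In Python, from plant import ctrl gives the robot as it stands.
- The arm moves only by the tool move_arm, never from a script. Its argument "commands" is one flat list of numbers, 4 for each row, row after row: the shift along the tool's x, y, z in units of 25 mm (1.0 is 25 mm), then the turn about the tool's x in units of 5 degrees (1.0 is 5 degrees). A call has 1 to 20 rows; each row shifts and turns the commanded pose from where the row before left it, along the tool's axes as they then stand; what a row does not reach is not made up. A row lasts 1/8 s, in which the tool goes at most 62.5 mm and 10.7 degrees, less where a joint would pass 70% of its speed; a pose out of reach is approached as far as the arm can. A call is refused whole if a number of a shift passes 1 or a number of a turn 1, either way. A call with a gripper value outside its range is refused whole. "jaw" is the finger opening in mm, from 0 to 85.4, set as the call begins (left out, the last holds). The fingers move at their own pace and stop on an object; "force" is the grip in N (left out, the last holds). Time passes only in rows, so rows that do not move let the fingers close. It gives the time, the measured TCP pose, the force and the opening at its end, in the units of the state.
- ctrl.get_state(): the state, without advancing time (a new reading comes with each control period).
- ctrl.read_camera(name): name is "scene" or "top" or "wrist"; returns the picture (480x640x3 uint8, red, green, blue); there is no depth.
- ctrl.get_calibration(name): a dict with "camera_matrix" (3x3 intrinsics, pixels), "camera_from_world" (4x4, takes a point from world to camera coordinates); the wrist camera has in their place "mount" (4x4, takes a point from camera to tool coordinates, whose origin is the TCP and whose axes are the tool frame's). Camera axes: x right, y down, z forward; pixel columns grow to the right and rows downward; lengths in m; the calibration is good to about 2 mm. A picture is of the moment at which its call begins: read the wrist's pose just before it. get_calibration takes no time and is no camera call.
- ctrl.sign_off(): hands the job in, once; it reports no verdict.
The state is a dict: "time": time; "qpos": joint angles; "dq": joint speeds; "joint_efforts": joint torques, N m; "eef_pos": TCP position; "tcp_rot": TCP orientation; "contact_force": force on the tool from outside, world axes, zero at the start; "wrist_torque": the same for the moment, N m; "opening": opening from 0.0 (shut) to 1.0 (fully open).
Only numpy, scipy, OpenCV 4.12 (cv2) and the standard library are available. Lean on these libraries where they do the work, as an engineer would, in place of code of your own. Each camera call takes 0.05 s, during which the arm holds its last target.

## Working session

There is one attempt and no reset: what is moved stays moved. The work goes in short steps, Python scripts to look and compute and a tool call to move; the robot and the scene stay as the last step left them, time stands still between calls to the robot, and variables do not carry over. Pictures are saved under pics/ and viewed, and the job is handed in when it is done.

Besides the shell and the picture viewer there is one more tool, called after "Emit:" by a JSON object that holds its "fn" and its "kwargs", one argument or row to a line. move_arm: Moves the arm, as the interface text tells. Its arguments: {"type":"object","properties":{"commands":{"type":"array"},"jaw":{"type":"number"},"force":{"type":"number"}},"required":["commands"]}

```bash
ls; mkdir -p pics; cat > h.py <<'E'
import numpy as np, cv2
from plant import ctrl
E
python3 - <<'E'
from h import *
for n in ("top","scene"):
    im=ctrl.read_camera(n); cv2.imwrite(f"pics/{n}0.png",im[:,:,::-1]); 
    c=ctrl.get_calibration(n); print(np.round(c["camera_matrix"],1).tolist()); print(np.round(c["camera_from_world"],3).tolist())
print(ctrl.get_state()); print(ctrl.get_calibration("wrist"))
E
```

```text
pics
[[548.1, 0.0, 312.0], [0.0, 548.1, 238.1], [0.0, 0.0, 1.0]]
[[0.009, -1.0, 0.021, -0.026], [-0.999, -0.01, -0.04, 0.527], [0.04, -0.02, -0.999, 1.343], [0.0, 0.0, 0.0, 1.0]]
[[526.8, 0.0, 315.8], [0.0, 526.8, 235.4], [0.0, 0.0, 1.0]]
[[0.19, 0.982, 0.001, -0.083], [0.693, -0.133, -0.709, -0.349], [-0.696, 0.136, -0.705, 1.508], [0.0, 0.0, 0.0, 1.0]]
{'time': 0.1, 'qpos': array([-1.25298733e+00,  2.87158084e-01,  1.57803234e+00, -7.82154410e-06,
        1.27859064e+00, -1.50008744e-01]), 'dq': array([ 0.0014423 , -0.00062802, -0.00213667,  0.00093799,  0.00097297,
       -0.00075813]), 'joint_efforts': array([ 1.00863021e-03, -4.07297623e+01, -2.93699276e+01, -1.33323965e-04,
        3.43760992e-03, -4.84711961e-06]), 'eef_pos': array([ 0.30422608, -0.60192422,  0.2440305 ]), 'tcp_rot': array([ 0.37098946,  0.60286756, -0.36999484,  0.60168209]), 'contact_force': array([-0.29574208, -0.7466677 , -0.3971376 ]), 'wrist_torque': array([ 0.07272821, -0.03118742,  0.00284551]), 'opening': 1.000510299046451}
{'camera_matrix': array([[338.13365329,   0.        , 321.00671702],
       [  0.        , 338.13365329, 235.93718729],
       [  0.        ,   0.        ,   1.        ]]), 'mount': array([[-8.73804575e-04, -2.84946709e-01,  9.58542962e-01,
        -1.28614677e-01],
       [ 5.23777008e-04, -9.58543327e-01, -2.84946340e-01,
         7.23669441e-02],
       [ 9.99999481e-01,  2.53075349e-04,  9.86828079e-04,
         8.51928937e-04],
       [ 0.00000000e+00,  0.00000000e+00,  0.00000000e+00,
         1.00000000e+00]])}
```

View pics/top0.png

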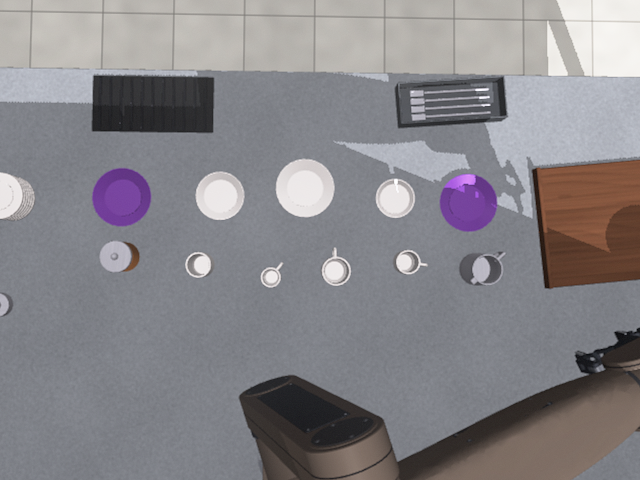

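View pics/scene0.png

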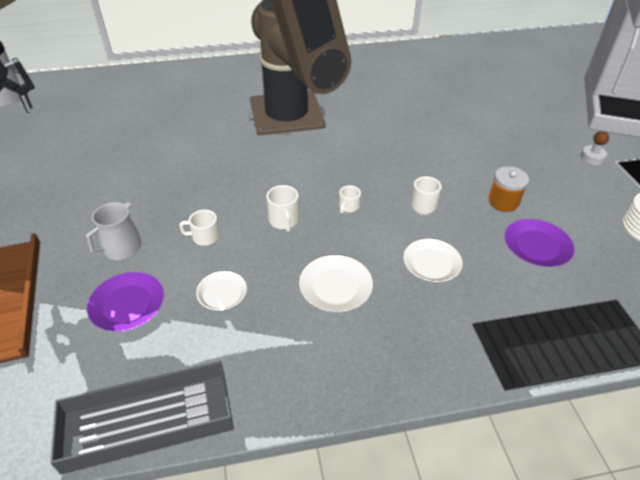

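```bash
cat > h.py <<'E'
import numpy as np, cv2
from plant import ctrl
from scipy.spatial.transform import Rotation as R
def cam(n,st=None):
    c=ctrl.get_calibration(n); K=c["camera_matrix"]
    if n=="wrist":
        T=np.eye(4);T[:3,:3]=R.from_quat(st["tcp_rot"]).as_matrix();T[:3,3]=st["eef_pos"]
        W=T@c["mount"]
    else: W=np.linalg.inv(c["camera_from_world"])
    return K,W
def cast(px,z,K,W):
    px=np.atleast_2d(np.asarray(px,float)); d=np.c_[px,np.ones(len(px))]@np.linalg.inv(K).T@W[:3,:3].T
    o=W[:3,3]; return (o+d*((z-o[2])/d[:,2])[:,None])[:,:2]
def proj(p,K,W):
    q=np.linalg.inv(W)@np.r_[p,1]; q=K@q[:3]; return q[:2]/q[2]
def circ(P):
    A=np.c_[2*P,np.ones(len(P))]; s=np.linalg.lstsq(A,(P**2).sum(1),rcond=None)[0]
    return s[:2],np.sqrt(s[2]+s[:2]@s[:2])
E
python3 - <<'E'
from h import *
im=cv2.imread("pics/top0.png")
K,W=cam("top")
hsv=cv2.cvtColor(im,cv2.COLOR_BGR2HSV)
m=((hsv[:,:,2]>185)&(hsv[:,:,1]<40)).astype(np.uint8)*255
cs,_=cv2.findContours(m,cv2.RETR_EXTERNAL,cv2.CHAIN_APPROX_NONE)
for c in cs:
    if cv2.contourArea(c)<150 or not 150<c[:,0,1].mean()<300: continue
    p=c[:,0,:]; 
    for z in (.015,.052,.064,.082): 
        cc,r=circ(cast(p,z,K,W)); print(p.mean(0).round(),z,cc.round(4),round(2*r,4),end=' | ')
    print()
cv2.imwrite("pics/m.png",np.vstack([cv2.resize(im[235:295,180:440],None,fx=3,fy=3,interpolation=cv2.INTER_CUBIC),cv2.resize(cv2.cvtColor(m[150:300,180:440],cv2.COLOR_GRAY2BGR),None,fx=3,fy=3)])[:600])
E
```

```text
[272. 275.] 0.015 [0.435  0.0769] 0.0511 | [272. 275.] 0.052 [0.436 0.075] 0.0497 | [272. 275.] 0.064 [0.4364 0.0743] 0.0493 | [272. 275.] 0.082 [0.4369 0.0734] 0.0486 | 
[480. 270.] 0.015 [ 0.4522 -0.4367] 0.0484 | [480. 270.] 0.052 [ 0.4528 -0.4246] 0.047 | [480. 270.] 0.064 [ 0.4529 -0.4206] 0.0466 | [480. 270.] 0.082 [ 0.4532 -0.4147] 0.046 | 
[198. 264.] 0.015 [0.4597 0.2581] 0.0601 | [198. 264.] 0.052 [0.4601 0.2512] 0.0585 | [198. 264.] 0.064 [0.4602 0.2489] 0.0579 | [198. 264.] 0.082 [0.4603 0.2456] 0.0571 | 
[410. 262.] 0.015 [ 0.4702 -0.2617] 0.0605 | [410. 262.] 0.052 [ 0.4703 -0.2543] 0.0589 | [410. 262.] 0.064 [ 0.4703 -0.252 ] 0.0583 | [410. 262.] 0.082 [ 0.4703 -0.2484] 0.0575 | 
[336. 268.] 0.015 [ 0.4518 -0.0802] 0.073 | [336. 268.] 0.052 [ 0.4523 -0.0778] 0.071 | [336. 268.] 0.064 [ 0.4525 -0.077 ] 0.0704 | [336. 268.] 0.082 [ 0.4528 -0.0758] 0.0694 | 
[115. 256.] 0.015 [0.4785 0.4595] 0.0702 | [115. 256.] 0.052 [0.4783 0.4471] 0.0683 | [115. 256.] 0.064 [0.4783 0.4431] 0.0677 | [115. 256.] 0.082 [0.4782 0.437 ] 0.0667 | 
[507. 202.] 0.015 [ 0.6191 -0.5054] 0.0417 |
[... 317 characters left out ...]
[219. 196.] 0.015 [0.6295 0.2077] 0.1168 | [219. 196.] 0.052 [0.6251 0.2022] 0.1136 | [219. 196.] 0.064 [0.6237 0.2004] 0.1126 | [219. 196.] 0.082 [0.6216 0.1977] 0.111 | 
[ 14. 194.] 0.015 [0.6257 0.7221] 0.0851 | [ 14. 194.] 0.052 [0.6214 0.7025] 0.0827 | [ 14. 194.] 0.064 [0.6201 0.6961] 0.082 | [ 14. 194.] 0.082 [0.618  0.6865] 0.0808 | 
[305. 188.] 0.015 [ 0.6512 -0.0016] 0.1422 | [305. 188.] 0.052 [ 0.6463 -0.0014] 0.1383 | [305. 188.] 0.064 [ 0.6447 -0.0013] 0.137 | [305. 188.] 0.082 [ 0.6423 -0.0012] 0.1351 | 
[406. 157.] 0.015 [ 0.7534 -0.2565] 0.2 | [406. 157.] 0.052 [ 0.7457 -0.2493] 0.1945 | [406. 157.] 0.064 [ 0.7432 -0.2469] 0.1927 | [406. 157.] 0.082 [ 0.7394 -0.2434] 0.1901 |
```

View pics/m.png

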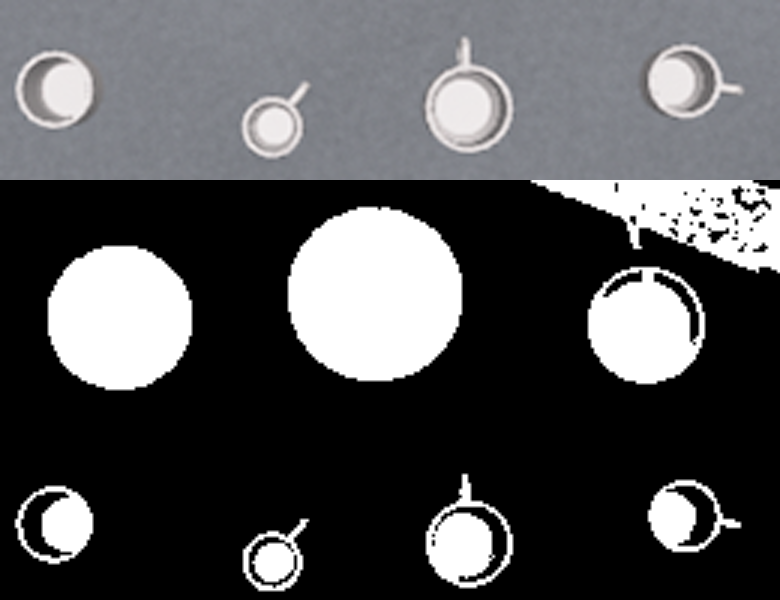

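```bash
python3 - <<'E'
from h import *
im=cv2.imread("pics/top0.png")
K,W=cam("top")
hsv=cv2.cvtColor(im,cv2.COLOR_BGR2HSV)
m=((hsv[:,:,2]>185)&(hsv[:,:,1]<40)).astype(np.uint8)*255
cs,_=cv2.findContours(m,cv2.RETR_EXTERNAL,cv2.CHAIN_APPROX_NONE)
for nm,seed,h,ht in (("small",(271,277),.052,.046),("large",(336,270),.082,.076),("med",(404,262),.064,.058),("beaker",(199,265),.07,.07)):
    c=[c for c in cs if cv2.pointPolygonTest(c,seed,False)>0][0]
    f=np.zeros_like(m); cv2.drawContours(f,[c],-1,255,-1)
    F=cv2.resize(f,None,fx=4,fy=4,interpolation=cv2.INTER_LINEAR); F=(F>127).astype(np.uint8)*255
    o=cv2.morphologyEx(F,cv2.MORPH_OPEN,cv2.getStructuringElement(cv2.MORPH_ELLIPSE,(41,41)))
    oc=max(cv2.findContours(o,0,cv2.CHAIN_APPROX_NONE)[0],key=cv2.contourArea)[:,0,:]/4.-.375
    P=cast(oc,h,K,W); cc,r=circ(P)
    hd=F&~o; ys,xs=np.nonzero(cv2.morphologyEx(hd,cv2.MORPH_OPEN,np.ones((3,3))))
    H=cast(np.c_[xs,ys]/4.-.375,ht,K,W); H=H[np.linalg.norm(H-cc,axis=1)>r+.004]
    v=H-cc; a=np.degrees(np.arctan2(*v.mean(0)[::-1])) if len(H) else None
    print(nm,cc.round(4),round(2*r,4),"handle",a, np.linalg.norm(v,axis=1).max() if len(H) else 0,len(H))
K,W=cam("scene")
im=cv2.imread("pics/scene0.png");hsv=cv2.cvtColor(im,cv2.COLOR_BGR2HSV)
m=((hsv[:,:,2]>185)&(hsv[:,:,1]<40)).astype(np.uint8)*255
for s in((221,292),(336,283),(433,261)):
    cs,_=cv2.findContours(m,cv2.RETR_EXTERNAL,cv2.CHAIN_APPROX_NONE)
    for c in cs:
        if cv2.pointPolygonTest(c,s,False)>0:
            P=cast(c[:,0,:],.015,K,W); print(s,circ(P), P.mean(0),P.min(0),P.max(0))
E
```

```text
small [0.4316 0.0784] 0.0463 handle -37.649014134904085 0.04395963302007584 233
large [ 0.4482 -0.0762] 0.0665 handle 3.769033411506392 0.05427187991915202 332
med [ 0.4708 -0.2487] 0.0563 handle -98.1927799668253 0.045982615633738795 229
beaker [0.4603 0.2477] 0.0583 handle None 0 0
(221, 292) (array([ 0.62896527, -0.2258253 ]), np.float64(0.048888670488925895)) [ 0.62953153 -0.22590585] [ 0.57908721 -0.27443655] [ 0.67962839 -0.17686204]
(336, 283) (array([ 0.65149129, -0.0017123 ]), np.float64(0.07246462008924896)) [ 0.65340673 -0.00187261] [ 0.57780462 -0.07475582] [0.72438191 0.07127998]
(433, 261) (array([0.62861315, 0.20789769]), np.float64(0.059142472532635576)) [0.6399279  0.20681784] [0.56910859 0.14683426] [0.69033769 0.26828102]
```

```bash
cat >> h.py <<'E'
def plan(xyz,yaw):
    s=ctrl.get_state(); M=R.from_quat(s["tcp_rot"]).as_matrix()
    zy=np.degrees(np.arctan2(M[1,2],M[0,2]))
    print("t",round(s["time"],2),"tcp",s["eef_pos"].round(4),"tool x",M[:,0].round(3),"yaw z",round(zy,2),"q",s["qpos"].round(2),"open",round(s["opening"],3),"F",s["contact_force"].round(1))
    d=(yaw-zy+90)%180-90      # tool-x down: +turn about x lowers world yaw
    n=-d/5
    M2=M@R.from_euler('x',-d,degrees=True).as_matrix()
    sh=M2.T@(np.asarray(xyz)-s["eef_pos"])/.025
    print("turn units",round(n,2),"(to yaw",round(zy+d,1),") then shift units",sh.round(3))
E
python3 -c "
from h import *
plan([.4316,.0784,.20],52.4)"
```

```text
t 0.1 tcp [ 0.3042 -0.6019  0.244 ] tool x [-0.001  0.002 -1.   ] yaw z -63.2 q [-1.25  0.29  1.58 -0.    1.28 -0.15] open 1.001 F [-0.3 -0.7 -0.4]
turn units 12.88 (to yaw -127.6 ) then shift units [  1.814 -12.564 -24.667]
```

Emit:
{"fn": "move_arm", "kwargs": {
  "commands": [0, 0, 0, 1, 0, 0, 0, 1, 0, 0, 0, 1, 0, 0, 0, 1, 0, 0, 0, 1, 0, 0, 0, 1, 0, 0, 0, 1, 0, 0, 0, 1, 0, 0, 0, 1, 0, 0, 0, 1, 0, 0, 0, 1, 0, 0, 0, 1, 0, 0, 0, 0.9, 0, 0, -1, 0, 0, 0, -1, 0, 0, 0, -1, 0, 0, 0, -1, 0, 0, 0, -1, 0, 0, 0, -1, 0, 0, 0, -1, 0],
  "jaw": 85
}}

```text
time: 2.6
eef_pos: [0.4124, -0.4626, 0.2454]
tcp_rot: [0.635, 0.312, -0.635, 0.312]
contact_force: [0.3, -0.2, 0.4]
opening: 0.996
```

Emit:
{"fn": "move_arm", "kwargs": {
  "commands": [0, 0, -1, 0, 0, 0, -1, 0, 0, 0, -1, 0, 0, 0, -1, 0, 0, 0, -1, 0, 0, 0, -1, 0, 0, -0.7, -1, 0, 0, -1, -1, 0, 0, -1, -1, 0, 0, -1, -1, 0, 0, -1, -1, 0, 0, -1, -1, 0, 0, -1, -1, 0, 0, -1, -1, 0, 0, -1, -1, 0, 0, -1, -1, 0, 0, -1, -1, 0, 0, -0.8, -0.7, 0, 0, 0, 0, 0]
}}

```text
time: 4.97
eef_pos: [0.454, 0.0637, 0.2454]
tcp_rot: [0.634, 0.313, -0.634, 0.313]
contact_force: [-0.4, -0.2, -0.3]
opening: 0.997
```

```bash
python3 -c "
from h import *
plan([.4316,.0784,.20],52.4)
s=ctrl.get_state(); im=ctrl.read_camera('wrist'); cv2.imwrite('pics/w1.png',im[:,:,::-1])
K,W=cam('wrist',s)
print(proj([.4316,.0784,.052],K,W))"
```

```text
t 4.97 tcp [0.454  0.0637 0.2454] tool x [ 0. -0. -1.] yaw z -127.51 q [-0.08 -0.21  2.09 -0.    1.26  2.14] open 0.997 F [-0.4 -0.2 -0.3]
turn units 0.02 (to yaw -127.6 ) then shift units [ 1.816 -1.068  0.08 ]
[322.32902087 240.28009293]
```

View pics/w1.png

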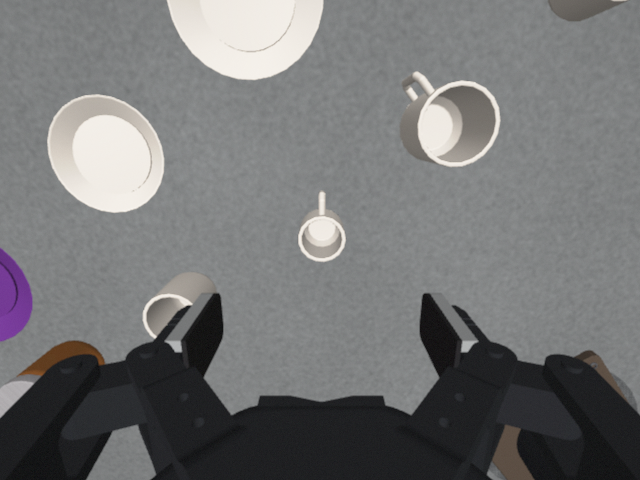

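Emit:
{"fn": "move_arm", "kwargs": {
  "commands": [0, -0.5, 0.08, 0, 0, -0.57, 0, 0, 1, 0, 0, 0, 1, 0, 0, 0, 1, 0, 0, 0, 1, 0, 0, 0, 0.5, 0, 0, 0, 0.5, 0, 0, 0, 0, 0, 0, 0, 0, 0, 0, 0]
}}

```text
time: 6.28
eef_pos: [0.4327, 0.0767, 0.1211]
tcp_rot: [0.635, 0.311, -0.634, 0.312]
contact_force: [-0.3, -0.4, 0.8]
opening: 0.995
```

```bash
python3 -c "
from h import *
plan([.4316,.0784,.033],52.4)
s=ctrl.get_state(); im=ctrl.read_camera('wrist'); cv2.imwrite('pics/w2.png',im[:,:,::-1])
K,W=cam('wrist',s)
print(proj([.4316,.0784,.052],K,W))"
```

```text
t 6.28 tcp [0.4327 0.0767 0.1211] tool x [ 0.001 -0.    -1.   ] yaw z -127.7 q [-0.06 -0.1   2.24  0.    1.    2.17] open 0.995 F [-0.3 -0.4  0.8]
turn units -0.02 (to yaw -127.6 ) then shift units [ 3.524 -0.081 -0.024]
[319.05331659 261.46520717]
```

View pics/w2.png

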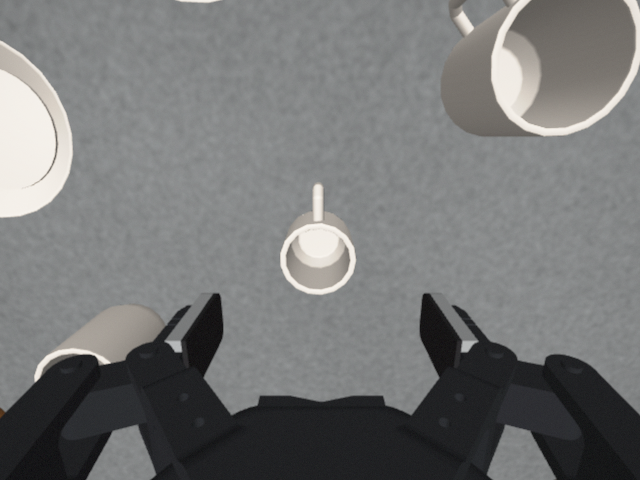

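Emit:
{"fn": "move_arm", "kwargs": {
  "commands": [0.5, -0.04, -0.02, 0, 0.5, 0, 0, 0, 0.5, 0, 0, 0, 0.5, 0, 0, 0, 0.5, 0, 0, 0, 0.5, 0, 0, 0, 0.3, 0, 0, 0, 0.2, 0, 0, 0, 0, 0, 0, 0, 0, 0, 0, 0]
}}

```text
time: 7.58
eef_pos: [0.432, 0.0777, 0.0332]
tcp_rot: [0.635, 0.312, -0.634, 0.312]
contact_force: [-0.3, -0.1, -0.3]
opening: 0.995
```

Emit:
{"fn": "move_arm", "kwargs": {
  "commands": [0, 0, 0, 0, 0, 0, 0, 0, 0, 0, 0, 0, 0, 0, 0, 0, 0, 0, 0, 0, 0, 0, 0, 0, 0, 0, 0, 0, 0, 0, 0, 0],
  "jaw": 40,
  "force": 30
}}

```text
time: 8.57
eef_pos: [0.4321, 0.0777, 0.0333]
tcp_rot: [0.635, 0.311, -0.634, 0.312]
contact_force: [-0.3, 0.2, 5.3]
opening: 0.544
```

```bash
python3 -c "
from h import *
plan([.4316,.0784,.033],52.4)
im=ctrl.read_camera('wrist'); cv2.imwrite('pics/w3.png',im[:,:,::-1])"
```

```text
t 8.57 tcp [0.4321 0.0777 0.0333] tool x [ 0.001 -0.    -1.   ] yaw z -127.7 q [-0.05  0.07  2.27  0.    0.8   2.17] open 0.544 F [-0.3  0.2  5.3]
turn units -0.02 (to yaw -127.6 ) then shift units [ 0.01  -0.033 -0.01 ]
```

View pics/w3.png

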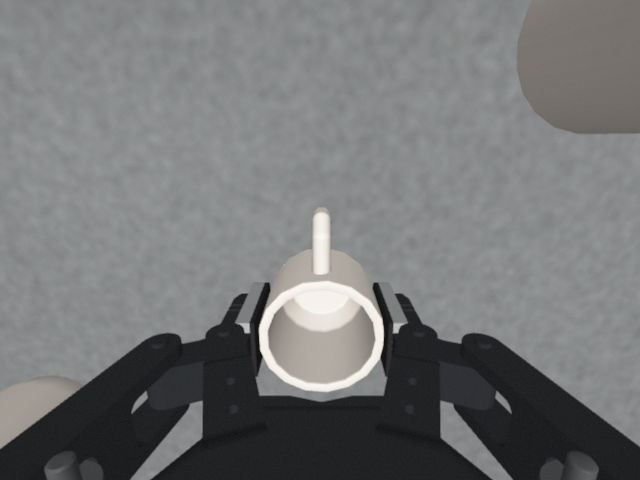

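```bash
cat >> h.py <<'E'
def rimoff(fn,s,h,y0=270,y1=420,x0=200,x1=440,thr=205):
    "circle of the rim in a wrist picture, in tool y,z from the TCP (mm); h = world rim height"
    im=cv2.imread(fn); K,W=cam('wrist',s)
    hsv=cv2.cvtColor(im,cv2.COLOR_BGR2HSV)
    m=((hsv[:,:,2]>thr)&(hsv[:,:,1]<40)).astype(np.uint8)*255
    k=np.zeros_like(m);k[y0:y1,x0:x1]=1;m*=k
    c=max(cv2.findContours(m,cv2.RETR_EXTERNAL,cv2.CHAIN_APPROX_NONE)[0],key=len)
    hull=c[:,0,:]; P=cast(hull,h,K,W); 
    for _ in range(6):
        cc,r=circ(P); e=np.linalg.norm(P-cc,axis=1)-r; g=np.abs(e)<max(.0012,1.5*np.abs(e).std()); P=P[g]
    M=R.from_quat(s["tcp_rot"]).as_matrix()
    print("rim world",cc.round(4),"diam mm",round(2e3*r,1),"n",len(P),"tool off mm",(M.T@(np.r_[cc,0]-s["eef_pos"]*[1,1,0])*1e3).round(1)[1:])
E
python3 -c "
from h import *
rimoff('pics/w3.png',ctrl.get_state(),.052)
plan([.6287,-.2257,.16],52.4)"
```

```text
rim world [0.4324 0.0768] diam mm 46.4 n 333 tool off mm [0.8 0.6]
t 8.62 tcp [0.4321 0.0777 0.0332] tool x [ 0.001 -0.    -1.   ] yaw z -127.7 q [-0.05  0.07  2.27  0.    0.8   2.17] open 0.54 F [0.6 0.6 5. ]
turn units -0.02 (to yaw -127.6 ) then shift units [-5.063 13.639  4.815]
```

Emit:
{"fn": "move_arm", "kwargs": {
  "commands": [-0.3, 0, 0, 0, -0.7, 0, 0, 0, -1, 0, 0, 0, -1, 0, 0, 0, -1, 0, 0, 0, -1, 0, 0, 0, 0, 0, 0, 0, 0, 0, 0, 0]
}}

```text
time: 9.62
eef_pos: [0.4306, 0.0777, 0.1565]
tcp_rot: [-0.634, -0.312, 0.635, -0.311]
contact_force: [-0.4, -0.2, -1.2]
opening: 0.544
```

```bash
python3 -c "
from h import *
plan([.6287,-.2257,.158],52.4)
im=ctrl.read_camera('wrist'); cv2.imwrite('pics/w4.png',im[:,:,::-1])
rimoff('pics/w4.png',ctrl.get_state(),.052+.125)
"
```

```text
t 9.62 tcp [0.4306 0.0777 0.1565] tool x [-0.002  0.    -1.   ] yaw z -127.7 q [-0.05 -0.16  2.22 -0.    1.09  2.17] open 0.544 F [-0.4 -0.2 -1.2]
turn units -0.02 (to yaw -127.6 ) then shift units [-0.08  13.683  4.782]
rim world [0.4319 0.076 ] diam mm 45.4 n 333 tool off mm [2.2 0.5]
```

View pics/w4.png

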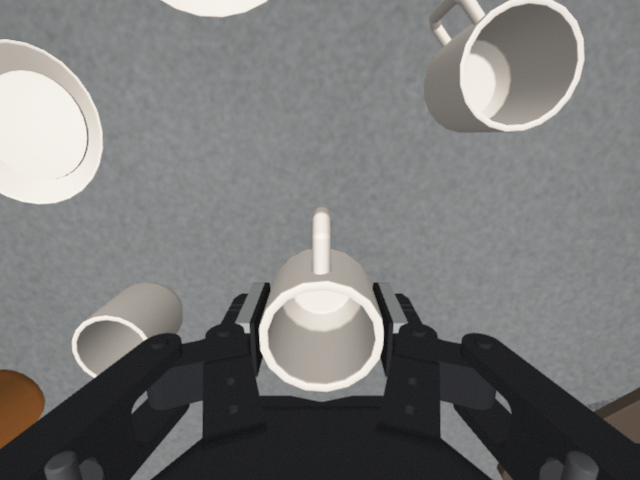

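Emit:
{"fn": "move_arm", "kwargs": {
  "commands": [0, 0.5, 0.2, 0, 0, 1, 0.4, 0, 0, 1, 0.4, 0, 0, 1, 0.4, 0, 0, 1, 0.4, 0, 0, 1, 0.4, 0, 0, 1, 0.4, 0, 0, 1, 0.4, 0, 0, 1, 0.4, 0, 0, 1, 0.4, 0, 0, 1, 0.3, 0, 0, 1, 0.3, 0, 0, 1, 0.2, 0, 0, 0.8, 0.1, 0, 0, 0.3, 0.1, 0, 0, 0, 0, 0, 0, 0, 0, 0]
}}

```text
time: 11.8
eef_pos: [0.6267, -0.2247, 0.1573]
tcp_rot: [-0.634, -0.312, 0.635, -0.311]
contact_force: [-0.5, -0.1, -0.2]
opening: 0.545
```

```bash
cat >> h.py <<'E'
def snap(n,fn):
    im=ctrl.read_camera(n); cv2.imwrite('pics/'+fn,im[:,:,::-1])
E
python3 -c "
from h import *
plan([.6287,-.2257,.04],52.4)
snap('wrist','w5.png'); snap('scene','s5.png')
K,W=cam('wrist',ctrl.get_state()); print(proj([.6287,-.2257,.015],K,W))
"
```

```text
t 11.8 tcp [ 0.6267 -0.2247  0.1573] tool x [-0.001  0.001 -1.   ] yaw z -127.69 q [-0.5   0.35  1.67  0.    1.13  1.73] open 0.545 F [-0.5 -0.1 -0.2]
turn units -0.02 (to yaw -127.6 ) then shift units [ 4.693  0.093 -0.017]
[319.98471797 225.04161978]
```

View pics/w5.png

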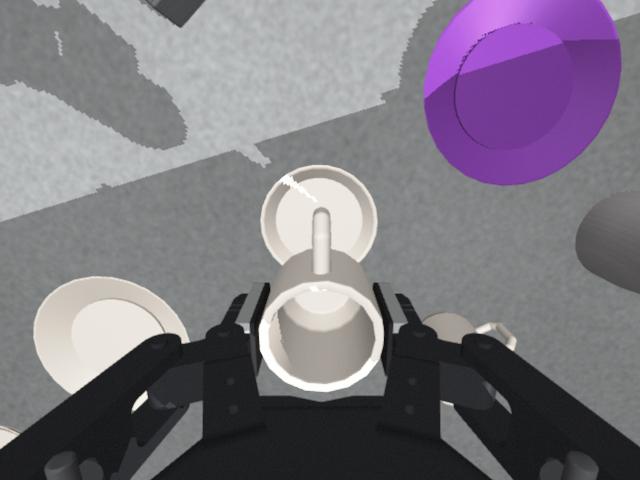

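View pics/s5.png

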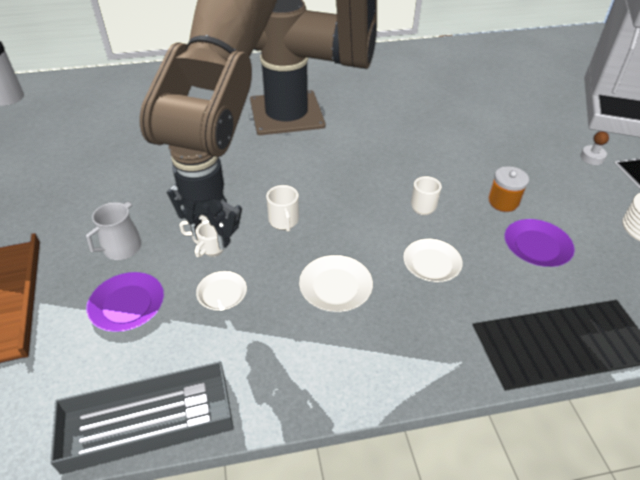

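Emit:
{"fn": "move_arm", "kwargs": {
  "commands": [0.3, 0.05, -0.02, 0, 0.8, 0, 0, 0, 0.8, 0, 0, 0, 0.8, 0, 0, 0, 0.6, 0, 0, 0, 0.5, 0, 0, 0, 0.4, 0, 0, 0, 0.2, 0, 0, 0, 0, 0, 0, 0, 0, 0, 0, 0]
}}

```text
time: 13.15
eef_pos: [0.629, -0.2257, 0.0486]
tcp_rot: [0.635, 0.311, -0.634, 0.312]
contact_force: [-0.7, 0.1, -0.0]
opening: 0.541
```

```bash
python3 -c "
from h import *
plan([.6287,-.2257,.0383],52.4)
snap('wrist','w6.png'); 
s=ctrl.get_state();rimoff('pics/w6.png',s,s['eef_pos'][2]-.033+.052)
"
```

```text
t 13.15 tcp [ 0.629  -0.2257  0.0486] tool x [ 0.001 -0.001 -1.   ] yaw z -127.7 q [-0.5   0.48  1.71 -0.    0.95  1.73] open 0.541 F [-0.7  0.1 -0. ]
turn units -0.02 (to yaw -127.6 ) then shift units [ 0.411 -0.012  0.007]
rim world [ 0.6295 -0.2268] diam mm 46.1 n 333 tool off mm [1.  0.6]
```

View pics/w6.png

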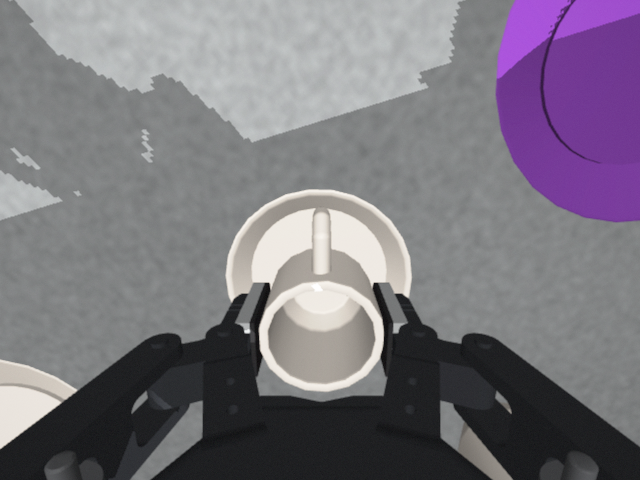

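Emit:
{"fn": "move_arm", "kwargs": {
  "commands": [0.15, -0.04, -0.04, 0, 0.1, 0, 0, 0, 0.05, 0, 0, 0, 0.05, 0, 0, 0, 0.04, 0, 0, 0, 0, 0, 0, 0, 0, 0, 0, 0, 0, 0, 0, 0]
}}

```text
time: 14.2
eef_pos: [0.6285, -0.2241, 0.0384]
tcp_rot: [0.635, 0.312, -0.635, 0.312]
contact_force: [-1.8, -0.4, 1.9]
opening: 0.539
```

Emit:
{"fn": "move_arm", "kwargs": {
  "commands": [0.01, 0, 0, 0, 0, 0, 0, 0, 0, 0, 0, 0]
}}

```text
time: 14.58
eef_pos: [0.6285, -0.2242, 0.0383]
tcp_rot: [-0.635, -0.312, 0.635, -0.312]
contact_force: [-2.9, 0.7, 5.6]
opening: 0.545
```

Emit:
{"fn": "move_arm", "kwargs": {
  "commands": [0, 0, 0, 0, 0, 0, 0, 0, 0, 0, 0, 0, 0, 0, 0, 0, 0, 0, 0, 0, 0, 0, 0, 0],
  "jaw": 72
}}

```text
time: 15.32
eef_pos: [0.6284, -0.2241, 0.0379]
tcp_rot: [0.635, 0.312, -0.635, 0.312]
contact_force: [0.7, -0.5, -0.8]
opening: 0.842
```

Emit:
{"fn": "move_arm", "kwargs": {
  "commands": [-0.3, 0, 0, 0, -0.5, 0, 0, 0, -1, 0, 0, 0, -1, 0, 0, 0, -1, 0, 0, 0, -1, 0, 0, 0, 0, 0, 0, 0]
}}

```text
time: 16.2
eef_pos: [0.6302, -0.225, 0.162]
tcp_rot: [0.636, 0.31, -0.633, 0.314]
contact_force: [-0.6, -1.3, -0.1]
opening: 0.844
```

```bash
python3 -c "
from h import *
plan([.4708,-.2487,.16],172)
snap('wrist','w7.png');snap('scene','s7.png')
"
```

```text
t 16.2 tcp [ 0.6302 -0.225   0.162 ] tool x [ 0.006 -0.003 -1.   ] yaw z -127.7 q [-0.49  0.34  1.66  0.    1.13  1.73] open 0.844 F [-0.6 -1.3 -0.1]
turn units 12.06 (to yaw -188.0 ) then shift units [0.044 1.826 6.182]
```

View pics/w7.png

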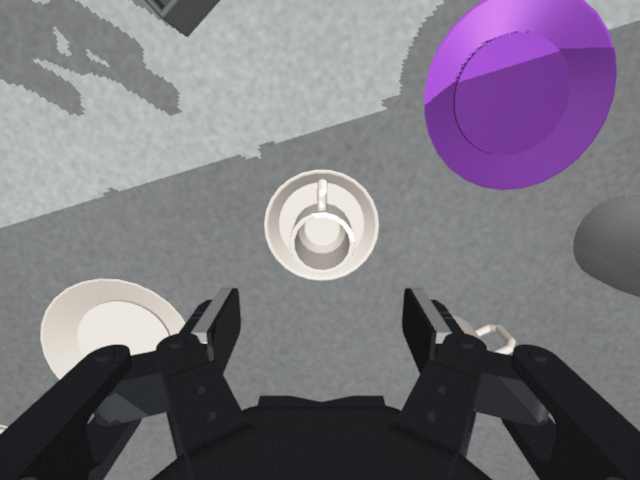

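Emit:
{"fn": "move_arm", "kwargs": {
  "commands": [0, 0, 0, -1, 0, 0, 0, -1, 0, 0, 0, -1, 0, 0, 0, -1, 0, 0, 0, -1, 0, 0, 0, -1, 0, 0, 0, -1, 0, 0, 0, -1, 0, 0, 0, -1, 0, 0, 0, -1, 0, 0, 0, -1, 0, 0, 0, -1, 0, 0, 0, -1, 0, 0, 0, -1, 0, 0, 0, -1, 0, 0, 0, -1, 0, 0, 0, -1, 0, 0, 0, -1, 0, 0, 0, -1, 0, 0, 0, -1],
  "jaw": 85
}}

```text
time: 18.8
eef_pos: [0.6274, -0.2236, 0.1556]
tcp_rot: [0.169, 0.688, -0.168, 0.686]
contact_force: [0.1, 0.1, -0.2]
opening: 0.996
```

Emit:
{"fn": "move_arm", "kwargs": {
  "commands": [0, 0, 0, -1, 0, 0, 0, -1, 0, 0, 0, -1, 0, 0, 0, -0.9, 0, 0, 0, 0]
}}

```text
time: 19.42
eef_pos: [0.6275, -0.2237, 0.1559]
tcp_rot: [0.051, 0.706, -0.05, 0.704]
contact_force: [-0.2, 0.4, -0.0]
opening: 0.994
```

```bash
python3 -c "
from h import *
plan([.4708,-.2487,.16],172)
"
```

```text
t 19.43 tcp [ 0.6275 -0.2237  0.1559] tool x [-0.003  0.001 -1.   ] yaw z -8.25 q [-0.49  0.35  1.67  0.    1.13 -0.35] open 0.994 F [-0.2  0.4 -0. ]
turn units -0.05 (to yaw -8.0 ) then shift units [-0.147 -1.863 -6.07 ]
```

Emit:
{"fn": "move_arm", "kwargs": {
  "commands": [0, -0.2, -0.6, 0, 0, -0.3, -1, 0, 0, -0.3, -1, 0, 0, -0.3, -1, 0, 0, -0.3, -1, 0, 0, -0.3, -1, 0, 0, -0.16, -0.47, 0, 0, 0, 0, 0, 0, 0, 0, 0]
}}

```text
time: 20.55
eef_pos: [0.472, -0.2486, 0.158]
tcp_rot: [0.051, 0.705, -0.051, 0.706]
contact_force: [0.9, 0.2, 0.5]
opening: 0.996
```

```bash
python3 -c "
from h import *
plan([.4708,-.2487,.037],172)
snap('wrist','w8.png')
s=ctrl.get_state();K,W=cam('wrist',s); print(proj([.4708,-.2487,.064],K,W))
rimoff('pics/w8.png',s,.064,180,330)
"
```

```text
t 20.55 tcp [ 0.472  -0.2486  0.158 ] tool x [ 0.001 -0.    -1.   ] yaw z -8.21 q [-0.68  0.07  2.    0.    1.08 -0.53] open 0.996 F [0.9 0.2 0.5]
turn units -0.04 (to yaw -8.0 ) then shift units [ 4.841 -0.01  -0.052]
[318.24763513 243.87719879]
rim world [ 0.4724 -0.2482] diam mm 56.3 n 191 tool off mm [0.4 0.2]
```

View pics/w8.png

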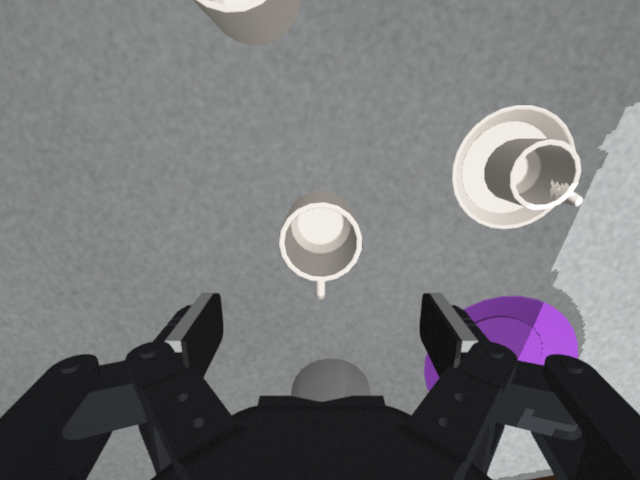

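Emit:
{"fn": "move_arm", "kwargs": {
  "commands": [0.3, 0, 0, 0, 0.7, 0, 0, 0, 0.7, 0, 0, 0, 0.7, 0, 0, 0, 0.7, 0, 0, 0, 0.7, 0, 0, 0, 0.5, 0, 0, 0, 0.4, 0, 0, 0, 0.14, 0, 0, 0, 0, 0, 0, 0, 0, 0, 0, 0]
}}

```text
time: 21.98
eef_pos: [0.472, -0.2488, 0.0375]
tcp_rot: [0.05, 0.705, -0.051, 0.706]
contact_force: [-0.8, -0.2, 0.2]
opening: 0.996
```

Emit:
{"fn": "move_arm", "kwargs": {
  "commands": [0, 0, 0, 0, 0, 0, 0, 0, 0, 0, 0, 0, 0, 0, 0, 0, 0, 0, 0, 0, 0, 0, 0, 0, 0, 0, 0, 0],
  "jaw": 50,
  "force": 35
}}

```text
time: 22.85
eef_pos: [0.4718, -0.2488, 0.0374]
tcp_rot: [0.05, 0.705, -0.051, 0.705]
contact_force: [-1.4, -0.1, 5.8]
opening: 0.658
```

```bash
python3 -c "
from h import *
plan([.4708,-.2487,.037],172)
snap('wrist','w9.png')
s=ctrl.get_state()
rimoff('pics/w9.png',s,.064,250,440)
"
```

```text
t 22.85 tcp [ 0.4718 -0.2488  0.0374] tool x [ 0. -0. -1.] yaw z -8.2 q [-0.68  0.25  2.05 -0.    0.84 -0.53] open 0.658 F [-1.4 -0.1  5.8]
turn units -0.04 (to yaw -8.0 ) then shift units [ 0.014 -0.004 -0.042]
rim world [ 0.4727 -0.2469] diam mm 54.2 n 177 tool off mm [1.9 0.6]
```

View pics/w9.png

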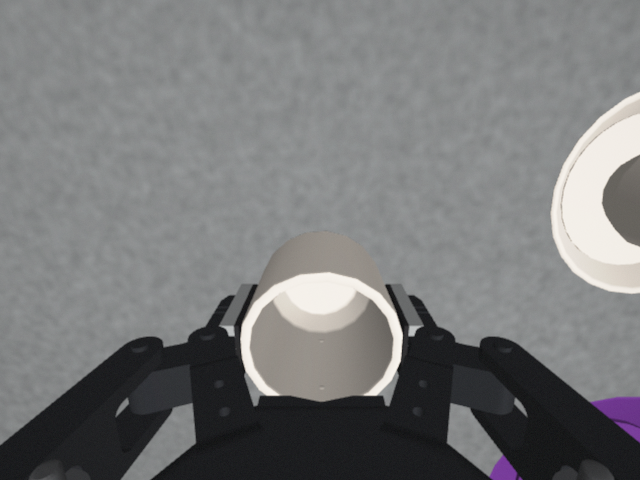

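Emit:
{"fn": "move_arm", "kwargs": {
  "commands": [-0.3, 0, 0, 0, -0.7, 0, 0, 0, -1, 0, 0, 0, -1, 0, 0, 0, -1, 0, 0, 0, -0.8, 0, 0, 0, -0.2, 0, 0, 0, 0, 0, 0, 0, 0, 0, 0, 0]
}}

```text
time: 24.02
eef_pos: [0.4709, -0.248, 0.1606]
tcp_rot: [0.051, 0.706, -0.05, 0.705]
contact_force: [-0.2, -0.4, -0.6]
opening: 0.656
```

```bash
python3 -c "
from h import *
plan([.629,.208,.16],172)
snap('scene','s9.png')
"
```

```text
t 24.02 tcp [ 0.4709 -0.248   0.1606] tool x [-0.002  0.001 -1.   ] yaw z -8.2 q [-0.68  0.06  2.   -0.    1.09 -0.53] open 0.656 F [-0.2 -0.4 -0.6]
turn units -0.04 (to yaw -8.0 ) then shift units [ 0.04  18.943  3.723]
```

View pics/s9.png

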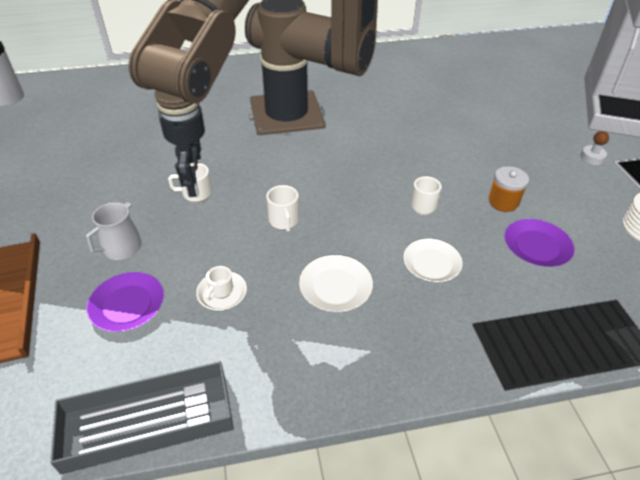

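Cup held, small cup on its saucer at (220,288). Now across: y 18.9, z 3.7.

Emit:
{"fn": "move_arm", "kwargs": {
  "commands": [0, 0.5, 0.3, 0, 0, 1, 0.3, 0, 0, 1, 0.3, 0, 0, 1, 0.3, 0, 0, 1, 0.2, 0, 0, 1, 0.2, 0, 0, 1, 0.2, 0, 0, 1, 0.2, 0, 0, 1, 0.2, 0, 0, 1, 0.2, 0, 0, 1, 0.2, 0, 0, 1, 0.2, 0, 0, 1, 0.2, 0, 0, 1, 0.2, 0, 0, 1, 0.2, 0, 0, 1, 0.2, 0, 0, 1, 0.1, 0, 0, 1, 0, 0, 0, 1, 0, 0, 0, 0.4, 0, 0]
}}

```text
time: 26.58
eef_pos: [0.6303, 0.208, 0.1614]
tcp_rot: [0.05, 0.706, -0.05, 0.705]
contact_force: [0.1, 0.0, -1.2]
opening: 0.658
```

Emit:
{"fn": "move_arm", "kwargs": {
  "commands": [0, 0, 0, 0, 0, 0, 0, 0]
}}

```text
time: 26.82
eef_pos: [0.6304, 0.2054, 0.1617]
tcp_rot: [0.051, 0.705, -0.051, 0.705]
contact_force: [-0.3, -0.2, -2.3]
opening: 0.654
```

```bash
python3 -c "
from h import *
plan([.629,.208,.0425],172)
snap('wrist','w10.png')
s=ctrl.get_state();K,W=cam('wrist',s); print(proj([.629,.208,.015],K,W))
"
```

```text
t 26.82 tcp [0.6304 0.2054 0.1617] tool x [-0. -0. -1.] yaw z -8.23 q [ 0.16  0.34  1.67 -0.    1.13  0.31] open 0.654 F [-0.3 -0.2 -2.3]
turn units -0.05 (to yaw -8.0 ) then shift units [ 4.769  0.097 -0.07 ]
[318.16039054 221.18091742]
```

View pics/w10.png

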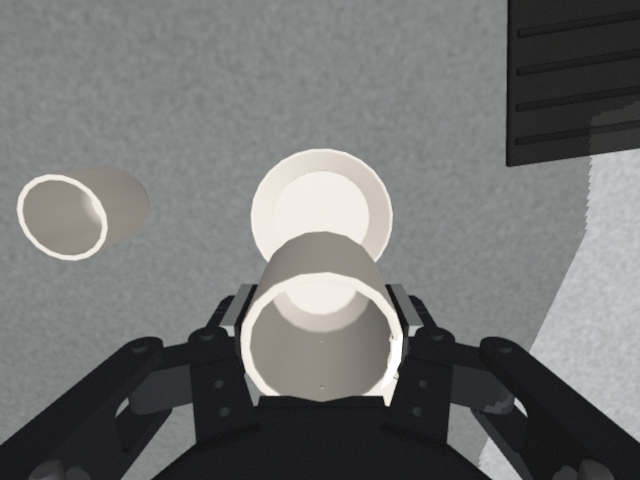

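```bash
python3 -c "
from h import *
s=ctrl.get_state()
rimoff('pics/w10.png',s,.015,140,232,240,400,190)
rimoff('pics/w10.png',s,.015,140,232,240,400,180)
"
```

```text
rim world [0.6324 0.2163] diam mm 102.1 n 74 tool off mm [11.2  0.3]
rim world [0.6324 0.2163] diam mm 102.0 n 72 tool off mm [11.2  0.3]
```

```bash
python3 -c "
from h import *
s=ctrl.get_state();K,W=cam('wrist',s);M=R.from_quat(s['tcp_rot']).as_matrix()
for p in ((321.5,149),(251.0,216),(392,216)):
  q=np.r_[cast(p,.015,K,W)[0],0]-s['eef_pos']*[1,1,0]; print((M.T@q*1e3).round(1))
"
```

```text
[-0.  61.2  0.9]
[  0.    7.  -57.9]
[-0.   7.  59.8]
```

Emit:
{"fn": "move_arm", "kwargs": {
  "commands": [0.3, 0.06, 0, 0, 0.8, 0, 0, 0, 0.8, 0, 0, 0, 0.8, 0, 0, 0, 0.6, 0, 0, 0, 0.5, 0, 0, 0, 0.4, 0, 0, 0, 0.2, 0, 0, 0, 0, 0, 0, 0, 0, 0, 0, 0]
}}

```text
time: 28.12
eef_pos: [0.6312, 0.2076, 0.0526]
tcp_rot: [0.051, 0.705, -0.05, 0.706]
contact_force: [-0.8, -0.3, -1.6]
opening: 0.654
```

```bash
python3 -c "
from h import *
plan([.629,.208,.0424],172)
snap('wrist','w11.png');snap('top','t11.png')
"
```

```text
t 28.12 tcp [0.6312 0.2076 0.0526] tool x [ 0.001  0.    -1.   ] yaw z -8.2 q [ 0.17  0.47  1.72 -0.    0.95  0.31] open 0.654 F [-0.8 -0.3 -1.6]
turn units -0.04 (to yaw -8.0 ) then shift units [ 0.407  0.004 -0.091]
```

View pics/w11.png

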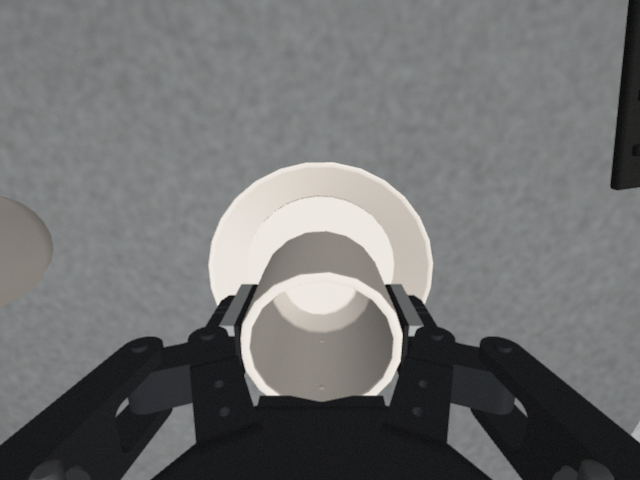

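```bash
python3 -c "
from h import *
s=ctrl.get_state();K,W=cam('wrist',s);M=R.from_quat(s['tcp_rot']).as_matrix()
for p in ((320.5,163),(209.0,265),(432.5,265)):
  q=np.r_[cast(p,.015,K,W)[0],0]-s['eef_pos']*[1,1,0]; print((M.T@q*1e3).round(1))
"
```

```text
[ 0.  58.9  0.3]
[ -0.1   6.2 -58.4]
[ 0.1  6.2 59.3]
```

Emit:
{"fn": "move_arm", "kwargs": {
  "commands": [0.15, 0, -0.03, 0, 0.1, 0, 0, 0, 0.05, 0, 0, 0, 0.05, 0, 0, 0, 0.04, 0, 0, 0, 0.01, 0, 0, 0, 0, 0, 0, 0, 0, 0, 0, 0]
}}

```text
time: 29.22
eef_pos: [0.63, 0.2076, 0.0424]
tcp_rot: [0.051, 0.705, -0.051, 0.705]
contact_force: [-2.4, -0.2, 4.1]
opening: 0.661
```

Emit:
{"fn": "move_arm", "kwargs": {
  "commands": [0, 0, 0, 0, 0, 0, 0, 0, 0, 0, 0, 0, 0, 0, 0, 0, 0, 0, 0, 0, 0, 0, 0, 0],
  "jaw": 80
}}

```text
time: 29.98
eef_pos: [0.6299, 0.2076, 0.0418]
tcp_rot: [0.051, 0.705, -0.051, 0.705]
contact_force: [-0.5, -0.7, -0.2]
opening: 0.937
```

Emit:
{"fn": "move_arm", "kwargs": {
  "commands": [-0.3, 0, 0, 0, -0.5, 0, 0, 0, -1, 0, 0, 0, -1, 0, 0, 0, -1, 0, 0, 0, -1, 0, 0, 0, 0, 0, 0, 0]
}}

```text
time: 30.85
eef_pos: [0.6319, 0.208, 0.166]
tcp_rot: [0.051, 0.703, -0.05, 0.708]
contact_force: [-1.1, 0.2, 0.1]
opening: 0.939
```

```bash
python3 -c "
from h import *
plan([.4482,-.0762,.16],93.8)
snap('wrist','w12.png')
"
```

```text
t 30.85 tcp [0.6319 0.208  0.166 ] tool x [ 0.007  0.001 -1.   ] yaw z -8.19 q [0.17 0.33 1.67 0.   1.13 0.31] open 0.939 F [-1.1  0.2  0.1]
turn units 15.6 (to yaw -86.2 ) then shift units [ 0.173 -8.087 10.854]
```

View pics/w12.png

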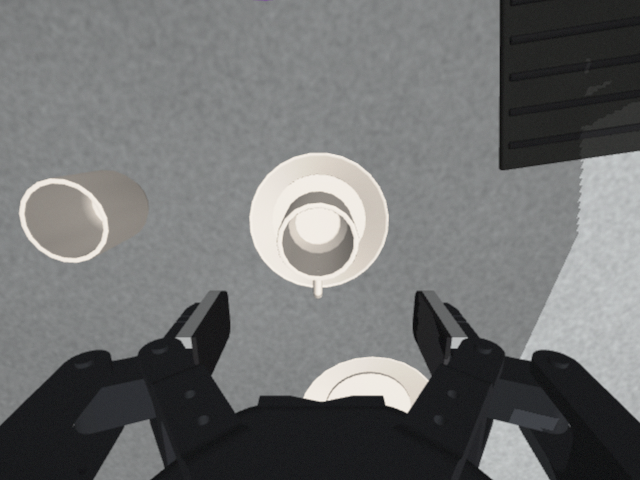

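Emit:
{"fn": "move_arm", "kwargs": {
  "commands": [0, 0, 0, 1, 0, 0, 0, 1, 0, 0, 0, 1, 0, 0, 0, 1, 0, 0, 0, 1, 0, 0, 0, 1, 0, 0, 0, 1, 0, 0, 0, 1, 0, 0, 0, 1, 0, 0, 0, 1, 0, 0, 0, 1, 0, 0, 0, 1, 0, 0, 0, 1, 0, 0, 0, 1, 0, 0, 0, 1, 0, 0, 0, 0.6],
  "jaw": 85
}}

```text
time: 32.9
eef_pos: [0.629, 0.2074, 0.1598]
tcp_rot: [0.483, 0.517, -0.485, 0.515]
contact_force: [0.4, 0.3, 0.7]
opening: 0.998
```

Emit:
{"fn": "move_arm", "kwargs": {
  "commands": [0, -0.4, 0.5, 0, 0, -0.7, 1, 0, 0, -0.7, 1, 0, 0, -0.8, 1, 0, 0, -0.8, 1, 0, 0, -0.8, 1, 0, 0, -0.8, 1, 0, 0, -0.8, 1, 0, 0, -0.8, 1, 0, 0, -0.7, 1, 0, 0, -0.5, 0.8, 0, 0, -0.2, 0.4, 0, 0, 0, 0, 0, 0, 0, 0, 0]
}}

```text
time: 34.65
eef_pos: [0.4482, -0.0722, 0.1617]
tcp_rot: [0.483, 0.517, -0.483, 0.516]
contact_force: [-0.7, -0.1, 0.0]
opening: 0.997
```

```bash
python3 -c "
from h import *
plan([.4482,-.0762,.045],93.8)
snap('wrist','w13.png')
s=ctrl.get_state();K,W=cam('wrist',s); print(proj([.4482,-.0762,.082],K,W))
"
```

```text
t 34.65 tcp [ 0.4482 -0.0722  0.1617] tool x [-0.  0. -1.] yaw z -86.17 q [-0.38 -0.13  2.18  0.    1.09  1.12] open 0.997 F [-0.7 -0.1  0. ]
turn units 0.01 (to yaw -86.2 ) then shift units [ 4.668 -0.012  0.161]
[325.72352408 252.45345183]
```

View pics/w13.png

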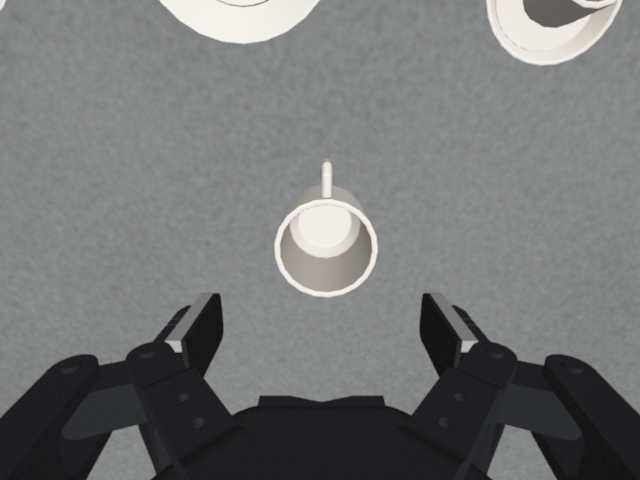

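```bash
python3 -c "
from h import *
s=ctrl.get_state()
rimoff('pics/w13.png',s,.082,196,305,thr=190)
K,W=cam('wrist',s);M=R.from_quat(s['tcp_rot']).as_matrix()
for p in ((326,199),(326,297),(275,247),(378,247)):
  q=np.r_[cast(p,.082,K,W)[0],0]-s['eef_pos']*[1,1,0]; print((M.T@q*1e3).round(1))
"
```

```text
rim world [ 0.4501 -0.076 ] diam mm 66.5 n 284 tool off mm [1.6 4. ]
[-0.  34.8  4.1]
[  0.  -32.4   4.4]
[  0.    3.3 -28.8]
[-0.   3.4 38. ]
```

Emit:
{"fn": "move_arm", "kwargs": {
  "commands": [0, 0.04, 0.165, 0, 0.3, 0, 0, 0, 0.7, 0, 0, 0, 0.7, 0, 0, 0, 0.7, 0, 0, 0, 0.7, 0, 0, 0, 0.5, 0, 0, 0, 0.5, 0, 0, 0, 0.3, 0, 0, 0, 0.2, 0, 0, 0, 0, 0, 0, 0, 0, 0, 0, 0]
}}

```text
time: 36.2
eef_pos: [0.4498, -0.0768, 0.0472]
tcp_rot: [0.483, 0.516, -0.483, 0.517]
contact_force: [0.0, 0.2, -0.3]
opening: 0.996
```

Emit:
{"fn": "move_arm", "kwargs": {
  "commands": [0, 0, 0, 0, 0, 0, 0, 0, 0, 0, 0, 0, 0, 0, 0, 0, 0, 0, 0, 0, 0, 0, 0, 0, 0, 0, 0, 0],
  "jaw": 60,
  "force": 45
}}

```text
time: 37.08
eef_pos: [0.4499, -0.0767, 0.0475]
tcp_rot: [0.483, 0.516, -0.483, 0.517]
contact_force: [0.4, 1.0, 4.4]
opening: 0.766
```

```bash
python3 -c "
from h import *
plan([.651,-.0016,.17],93.8)
snap('wrist','w14.png')
s=ctrl.get_state()
rimoff('pics/w14.png',s,.082,250,440,thr=190)
"
```

```text
t 37.08 tcp [ 0.4499 -0.0767  0.0475] tool x [ 0.001 -0.    -1.   ] yaw z -86.2 q [-0.39  0.08  2.23  0.    0.83  1.11] open 0.766 F [0.4 1.  4.4]
turn units 0.0 (to yaw -86.2 ) then shift units [-4.895  8.229 -2.463]
rim world [ 0.4539 -0.0774] diam mm 60.4 n 256 tool off mm [3.9 1. ]
```

View pics/w14.png

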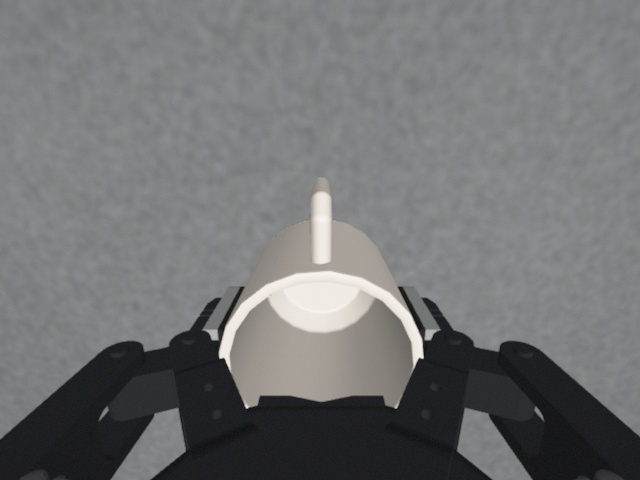

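Emit:
{"fn": "move_arm", "kwargs": {
  "commands": [-0.2, 0, 0, 0, -0.5, 0, 0, 0, -1, 0, 0, 0, -1, 0, 0, 0, -1, 0, 0, 0, -1, 0, 0, 0, -0.3, 0, 0, 0, 0, 0, 0, 0, 0, 0, 0, 0]
}}

```text
time: 38.25
eef_pos: [0.4485, -0.0763, 0.1705]
tcp_rot: [0.483, 0.517, -0.483, 0.515]
contact_force: [0.4, -0.6, -3.1]
opening: 0.772
```

```bash
python3 -c "
from h import *
plan([.651,-.0016,.17],93.8)
s=ctrl.get_state()
K,W=cam('wrist',s);M=R.from_quat(s['tcp_rot']).as_matrix()
for p in ((321,271),(219,350),(423,350)):
  q=np.r_[cast(p,.082+s['eef_pos'][2]-.0475,K,W)[0],0]-s['eef_pos']*[1,1,0]; print((M.T@q*1e3).round(1))
"
```

```text
t 38.25 tcp [ 0.4485 -0.0763  0.1705] tool x [-0.002  0.001 -1.   ] yaw z -86.2 q [-0.39 -0.13  2.17 -0.    1.11  1.11] open 0.772 F [ 0.4 -0.6 -3.1]
turn units -0.0 (to yaw -86.2 ) then shift units [ 1.000e-03  8.279e+00 -2.445e+00]
[-0.1 33.9  1. ]
[  0.    6.4 -31.9]
[-0.1  6.5 33.9]
```

Emit:
{"fn": "move_arm", "kwargs": {
  "commands": [0, 0.4, -0.1, 0, 0, 0.8, -0.2, 0, 0, 1, -0.3, 0, 0, 1, -0.3, 0, 0, 1, -0.3, 0, 0, 1, -0.3, 0, 0, 1, -0.3, 0, 0, 0.9, -0.3, 0, 0, 0.7, -0.2, 0, 0, 0.4, -0.15, 0, 0, 0, 0, 0, 0, 0, 0, 0, 0, 0, 0, 0]
}}

```text
time: 39.88
eef_pos: [0.6494, -0.0021, 0.1718]
tcp_rot: [0.483, 0.516, -0.483, 0.516]
contact_force: [0.1, -0.6, -3.8]
opening: 0.772
```

```bash
python3 -c "
from h import *
plan([.651,-.0016,.0525],93.8)
snap('wrist','w15.png')
s=ctrl.get_state();K,W=cam('wrist',s); print(proj([.651,-.0016,.015],K,W))
"
```

```text
t 39.88 tcp [ 0.6494 -0.0021  0.1718] tool x [-0. -0. -1.] yaw z -86.22 q [-0.16  0.3   1.7  -0.    1.14  1.35] open 0.772 F [ 0.1 -0.6 -3.8]
turn units -0.0 (to yaw -86.2 ) then shift units [ 4.772  0.066 -0.016]
[319.23174216 220.94459866]
```

View pics/w15.png

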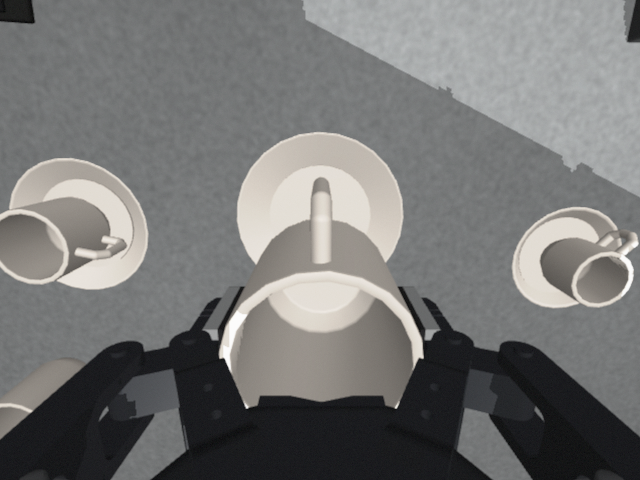

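```bash
python3 -c "
from h import *
s=ctrl.get_state();K,W=cam('wrist',s);M=R.from_quat(s['tcp_rot']).as_matrix()
for p in ((320,132),(237,212),(403,212)):
  q=np.r_[cast(p,.015,K,W)[0],0]-s['eef_pos']*[1,1,0]; print((M.T@q*1e3).round(1))
"
```

```text
[-0.  75.4  0.3]
[ -0.    9.4 -71.4]
[ 0.   9.5 71.9]
```

Emit:
{"fn": "move_arm", "kwargs": {
  "commands": [0.3, 0.06, 0, 0, 0.8, 0, 0, 0, 0.8, 0, 0, 0, 0.8, 0, 0, 0, 0.6, 0, 0, 0, 0.5, 0, 0, 0, 0.4, 0, 0, 0, 0.2, 0, 0, 0, 0, 0, 0, 0, 0, 0, 0, 0]
}}

```text
time: 41.18
eef_pos: [0.6519, -0.0019, 0.0626]
tcp_rot: [0.483, 0.516, -0.483, 0.517]
contact_force: [-0.7, 0.9, -2.8]
opening: 0.77
```

```bash
python3 -c "
from h import *
plan([.651,-.0016,.0525],93.8)
snap('wrist','w16.png')
"
```

```text
t 41.17 tcp [ 0.6519 -0.0019  0.0626] tool x [ 0.001 -0.    -1.   ] yaw z -86.2 q [-0.16  0.43  1.75 -0.    0.96  1.35] open 0.77 F [-0.7  0.9 -2.8]
turn units 0.0 (to yaw -86.2 ) then shift units [ 0.404 -0.037 -0.015]
```

View pics/w16.png

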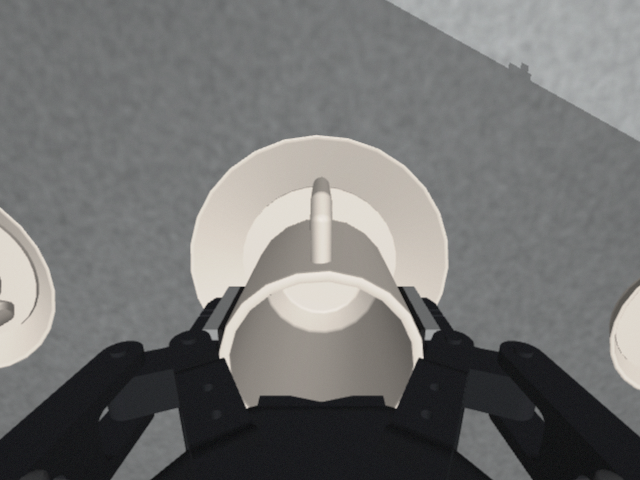

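Emit:
{"fn": "move_arm", "kwargs": {
  "commands": [0.15, 0, -0.04, 0, 0.1, 0, 0, 0, 0.05, 0, 0, 0, 0.05, 0, 0, 0, 0.04, 0, 0, 0, 0.01, 0, 0, 0, 0, 0, 0, 0, 0, 0, 0, 0]
}}

```text
time: 42.22
eef_pos: [0.6514, -0.0008, 0.0525]
tcp_rot: [0.483, 0.516, -0.483, 0.516]
contact_force: [-3.1, 0.6, 4.1]
opening: 0.77
```

Emit:
{"fn": "move_arm", "kwargs": {
  "commands": [0, 0, 0, 0, 0, 0, 0, 0, 0, 0, 0, 0, 0, 0, 0, 0, 0, 0, 0, 0, 0, 0, 0, 0],
  "jaw": 85
}}

```text
time: 42.98
eef_pos: [0.6513, -0.0008, 0.0518]
tcp_rot: [0.483, 0.516, -0.483, 0.516]
contact_force: [0.3, 0.4, -0.6]
opening: 0.995
```

Emit:
{"fn": "move_arm", "kwargs": {
  "commands": [-0.2, 0, 0, 0, -0.5, 0, 0, 0, -0.8, 0, 0, 0, -1, 0, 0, 0, -1, 0, 0, 0, -1, 0, 0, 0, -1, 0, 0, 0, 0, 0, 0, 0, 0, -1, 0, 0, 0, -1, 0, 0, 0, -1, 0, 0, 0, -1, 0, 0, 0, -1, 0, 0, 0, -1, 0, 0, 0, -1, 0, 0, 0, 0, 0, 0, 0, 0, 0, 0]
}}

```text
time: 45.1
eef_pos: [0.4772, -0.0125, 0.1894]
tcp_rot: [0.483, 0.516, -0.483, 0.516]
contact_force: [0.5, 0.2, -0.7]
opening: 0.996
```

```bash
python3 -c "
from h import *
print(ctrl.get_state())
snap('top','t17.png');snap('scene','s17.png')
"
```

```text
{'time': 45.1, 'qpos': array([-2.39155146e-01, -1.03927341e-01,  2.10249514e+00,  1.09628366e-04,
        1.14234316e+00,  1.26538547e+00]), 'dq': array([ 0.00253037,  0.01323345, -0.0161315 , -0.00180533,  0.00419744,
        0.00024748]), 'joint_efforts': array([ 1.35719706e-02, -2.37449902e+01, -2.72256374e+01, -1.52122288e-03,
        2.10225466e-02,  1.59130554e-04]), 'eef_pos': array([ 0.4771987 , -0.01247122,  0.18936777]), 'tcp_rot': array([ 0.48332552,  0.51608287, -0.48302745,  0.5164682 ]), 'contact_force': array([ 0.51086699,  0.18100752, -0.67313987]), 'wrist_torque': array([ 0.01880246, -0.03098377,  0.01017709]), 'opening': 0.9962039761935156}
```

View pics/t17.png

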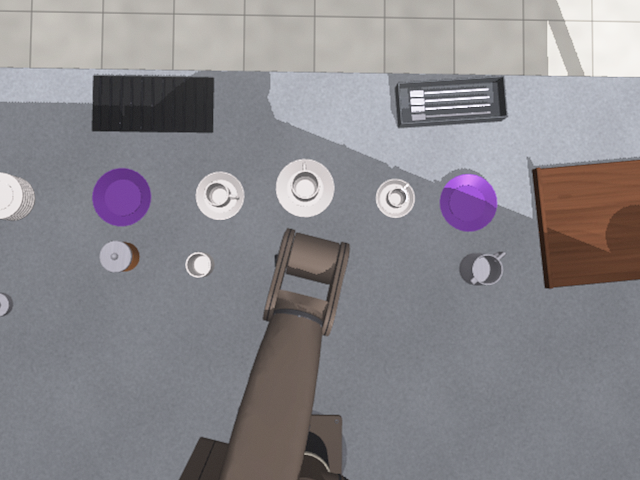

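View pics/s17.png

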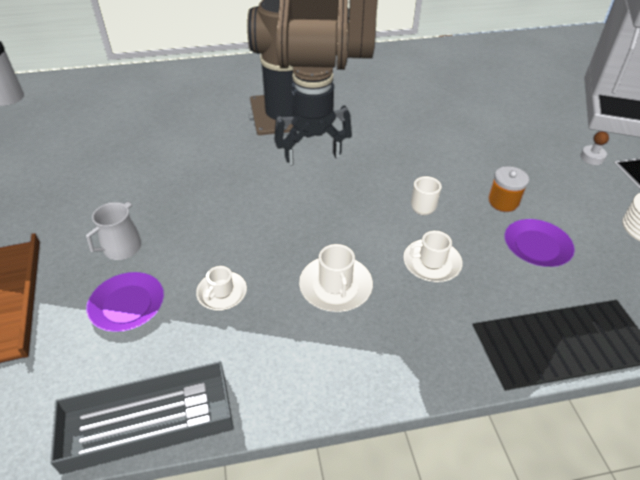

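```bash
python3 - <<'E'
from h import *
im=cv2.imread("pics/t17.png");K,W=cam("top")
hsv=cv2.cvtColor(im,cv2.COLOR_BGR2HSV)
m=((hsv[:,:,2]>185)&(hsv[:,:,1]<40)).astype(np.uint8)*255
cs,_=cv2.findContours(m,0,cv2.CHAIN_APPROX_NONE)
for s in((220,212),(305,210),(395,210)):
    for c in cs:
        if cv2.pointPolygonTest(c,s,False)>0: print(s,circ(cast(c[:,0,:],.015,K,W)))
for n,p,h in (("s",[.6287,-.2257],.057),("m",[.629,.208],.069),("l",[.651,-.0016],.087)):
    for k in range(48):
        a=k*np.pi/24; rr={"s":.024,"m":.029,"l":.034}[n]
        q=proj([p[0]+rr*np.cos(a),p[1]+rr*np.sin(a),h],K,W); q=q*1.0
        if k==0: pts=[]
        pts.append(q)
    x,y=np.mean(pts,0).astype(int); z=8
    crop=cv2.resize(im[y-33:y+33,x-33:x+33],None,fx=z,fy=z,interpolation=cv2.INTER_NEAREST)
    for q in pts: cv2.circle(crop,tuple(int(v) for v in ((q[0]-x+33.5)*z,(q[1]-y+33.5)*z)),1,(0,0,255),-1)
    cv2.imwrite(f"pics/z_{n}.png",crop)
cv2.imwrite("pics/z.png",cv2.resize(np.hstack([cv2.imread(f"pics/z_{n}.png")[80:450,80:450] for n in "sml"]),(798,266)))
E
```

```text
(220, 212) (array([0.62942456, 0.20765069]), np.float64(0.05831530815382466))
(305, 210) (array([ 0.65123217, -0.00157462]), np.float64(0.07099421251938993))
(395, 210) (array([ 0.62838575, -0.22558623]), np.float64(0.047442481397928025))
```

View pics/z.png

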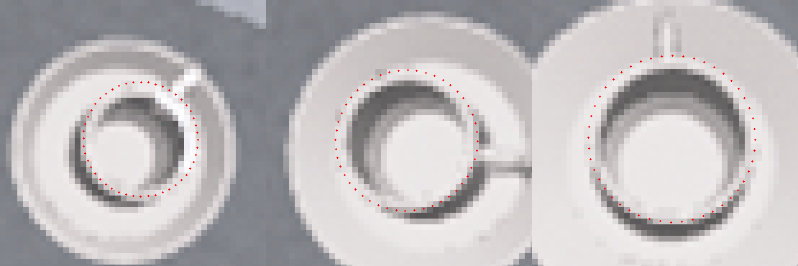

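```bash
python3 -c "
from h import *
print(ctrl.sign_off())"
```

```text
the job is handed in; nothing more can be done
None
```

I set the three handled cups upright on their own saucers, in the order small, medium, large. Each was lowered to light contact (about 2–7 N) before the jaws opened. The arm was clear of everything when I handed the job in at about 45 s.

- **Saucers:** in the last top view their centres were within 1 mm of where they started.
- **Cups:** their rims sat within about 2 mm (one pixel) of the saucer centres. I judged this by eye from a circle drawn over the top view. It is no finer than the camera calibration, which is good to about 2 mm.
- **Left alone:** the beaker, milk jug, sugar jar and purple look-alikes appear where they stood before. I checked these only by looking at the pictures.
- **Disagreement between cameras:** the wrist camera placed things 1.5–3 mm away from the top camera's estimates. For the medium and large cups I relied mainly on the wrist view when lining up.

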